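# Nip a re-glued notebook in the ratchet screw press

## Robot

A 7-joint arm with a two-finger parallel gripper is mounted at the origin on the work surface; the furniture and walls round the work are solid. World frame = base frame: x ahead of the robot, y to its left, z up, the work surface at z = 0. Lengths are in m, angles in rad, forces in N, time in s.
With the tool pointing down it reaches from about 0.425 to 0.925 m from the base axis. Payload 6.8 kg.
Tool frame: the origin (TCP) lies on the mounting face of the last link; the fingertips stand 173 mm ahead of it and the grasp point (between the pads) lies 155 mm ahead of it; z points along the fingers, y is the line along which they close (so a half turn about z gives the same grasp; the last joint's range is limited). The gripper opens to 85 mm and grips with 20 to 120 N. Pads are 22 mm wide; open, the fingers measure 114 mm over their backs; the gripper's body (76 mm by 85 mm) begins 54 mm behind the grasp point. The pads swing forward as they close: fully open they stand 13 mm farther back than shut.
Start: joints at [-1.348, 0.477, 0.022, 1.555, -0.011, 1.109, -0.083], TCP at [0.219, 0.638, 0.405] pointing down, gripper open.
Joint ranges: [-2.96, 2.96], [-0.34, 2.1], [-1.41, 1.46], [0.24, 2.44], [-1.37, 4.51], [0.17, 1.92], [-2.96, 2.96]. Speed limits (rad/s): [2.39, 2.39, 3.14, 3.14, 3.14, 3.14, 3.14].

## Interface

Orientations are given as a unit quaternion [w, x, y, z].
In Python, from station import bot gives the robot as it stands. The module is installed in compiled form; this text tells all that it offers.
- The arm moves only by the shell command python3 -m pendant 'ROWS' [FORCE]. ROWS is JSON, a list of rows, each a list of 5 numbers: the finger opening in m, from 0 to 0.0854, then the shift along the tool's x, y, z in m, then the turn about the tool's z in degrees. In form: [[jaw, x, y, z, yaw], ...]. A call has 1 to 12 rows; each row shifts and turns the commanded pose from where the row before left it, along the tool's axes as they then stand; what a row does not reach is not made up. A row lasts 1/12 s, in which the tool goes at most 41.7 mm and 7.16 degrees, less where a joint would pass 70% of its speed; a pose out of reach is approached as far as the arm can. A call with a gripper value outside its range is refused whole. The fingers move at their own pace and stop on an object; FORCE is the grip in N (left out, the last holds). Time passes only in rows, so rows that do not move let the fingers close. It gives the time, the measured TCP pose, the force, the opening and the grip force at its end, in the units of the state.
- bot.get_obs(): the state, without advancing time (a new reading comes with each control period).
- bot.read_camera(name): name is "scene" or "top" or "wrist"; returns (picture, depth): 400x640x3 uint8, blue, green, red; 400x640 float32, m along the optical axis (not along the pixel's ray), 0 where there is no reading.
- bot.camera_model(name): a dict with "intrinsics" (3x3 intrinsics, pixels), "R" (3x3) and "t" (3): a world point X has camera coordinates R X + t. Camera axes: x right, y down, z forward; pixel columns grow to the right and rows downward; lengths in m; the calibration is good to about 2 mm. A picture is of the moment at which its call begins: read the wrist's pose just before it. camera_model takes no time and is no camera call; for the wrist camera it gives the pose at the moment of the call.
- bot.hand_in(): hands the job in; it is judged then, once.
Trained networks look in the newest picture that a camera, given by its name, has taken for a name from the list of things; names that differ only in an ending like _2 or _b are one class to them, and where a whole thing is asked for, a point or a joint stands for the part that bears it (a point fixed in the world has none). Each returns a list of dicts, best first, with "score" (0 to 1); they miss things now and then, are a little off and sometimes report something else, mostly with a low value. They report only what shows in the picture. A call takes as long as a camera call.
- bot.boxes_of(name, camera): "at" ([column, row] in pixels, amid what is visible of it).
- bot.trace(name, camera): "mask" (400x640 bool, what is visible of it) and "at" ([column, row] in pixels, amid what is visible of it).
- bot.pinpoint(name, camera): "at" ([column, row] in pixels: a listed point, or the origin of a listed thing).
The state is a dict: "t": time; "q": joint angles; "joint_vel": joint speeds; "joint_torque": joint torques, N m; "eef_pos": TCP position; "tool_rot": TCP orientation; "contact_force": force on the tool from outside, world axes, zero at the start; "torque": the same for the moment, N m; "gripper_width": opening from 0.0 (shut) to 1.0 (fully open); "grasp_force": force on a finger pad.
Only numpy, scipy, OpenCV 4.12 (cv2) and the standard library are available. Lean on these libraries where they do the work, as an engineer would, in place of code of your own. Each camera call takes 0.05 s, during which the arm holds its last target. There are 200 camera calls.

## Task

The freshly glued notebook lies in the small screw press, but the ratchet handle was last used to open the press. Throw the reversing pawl of the handle over to tighten (clockwise from above) without forcing it, then work the handle to and fro until the platen grips the notebook firmly; stop when the handle goes clearly stiff, because overtightening crushes the spine. Leave the press clamped with the pawl on tighten, let go of it, and leave the notebook and the other things on the table where they are.

Things in the scene. Friction and masses are not known exactly. Their poses are not given: they have to be found in the camera images.
- press: bench screw press, fixed to the table: bed 230 x 250 mm, its top 30 mm above the table; two columns at y = +-105 mm carry a bridge, top at 123 mm, column nuts up to 152 mm (they stop the handle). Origin on the table under the screw's axis, z up; its -x side is the front, where the handle points
- spindle_axis (a point): point on the vertical axis of screw, nut and handle, 140 mm above the table; axes as the press. The threaded screw stands out of the nut to about 200 mm above the table
- handle (a joint): swing of the ratchet handle about the spindle axis: 0 = to the front (press -x), positive = clockwise from above, the tightening sense (from the front the knob moves to press +y); -1.3 to 1.3 rad. A flat arm 19 mm wide, top 133 mm above the table. Takes about 2 N at the knob while the pawl only clicks; stays where it is left
- knob_mid (a point): middle of the handle's upright wooden knob, on its axis, 155 mm from the spindle axis, 165 mm above the table; 24 mm across, from 137 to 190 mm above the table. It spins on its pin, so it can be gripped from above and carried round the arc
- pawl (a joint): reversing pawl on the handle, a two-nosed rocker on the toothed nut: +0.31 rad = tighten (drives the nut clockwise from above, clicks on the way back), -0.31 = loosen; about 0.12 either way while a nose rides on a tooth. An over-centre spring throws it to either side of 0; 1 to 2 N at its pin flips it unless the handle is loading it
- pawl_button_mid (a point): middle of the upright pin by which the pawl is thrown: 11 mm across, free from 142 to 172 mm above the table (this point: 159), 82 mm from the spindle axis, above the arm; pawl pivot 46 mm from the spindle axis, pin radius 36 mm. For tighten push it about 22 mm across the arm, clockwise about the spindle (handle to the front: to press +y)
- pawl_button: the same steel pin; origin at its foot, 142 mm above the table. It stands no more than 20 N from the fingers
- platen: pressing plate 170 x 140 x 14 mm with the screw; origin under its centre. Comes down 15 mm per turn of the nut, starts 4 to 7 mm above the notebook (seldom one swing). Sideways force at the knob: some 8 N to turn the nut freely; as the platen bears it rises by 1.5 N per 100 N of clamp over 50 mm of knob travel: right is 3.5 N above free turning (230 N), 6 N above (400 N) is too much. Holds when let go
- notebook: thick notebook, 210 x 150 mm, 17 mm thick where the platen meets it, flat on the press bed under the platen; origin under its centre
- glue_spatula: wooden spatula, 227 x 36 x 10 mm, lying in front of the press under the sweep of its handle; origin under its middle
- tape_roll: roll of masking tape, 104 mm across, 24 mm high, lying flat; origin under its centre
- marker: felt marker, 147 x 17 x 17 mm, lying; origin under its middle
- grey_jar: short dye bottle with a wide cap, 65 mm across, 97 mm high; origin under its centre
- steel_cup: open steel cup, 70 mm across, 72 mm high; origin under its centre
- white_jar: small pigment jar with a screw lid, 52 mm across, 78 mm high; origin under its centre

How it is judged:
By the outcome, as a careful person would: the job done as asked, in the order asked, and still so for the second after the job is handed in, with the robot touching nothing.
It also fails if it takes over 72 s, if anything falls off the work surface, if the arm or the gripper's body presses on something with over 40 N, if the wrist force passes 120 N, or if a joint passes its speed limit or range.

## Working session

There is one attempt and no reset: what is moved stays moved. The work goes in short steps, Python scripts to look and compute and a shell command to move; the robot and the scene stay as the last step left them, time stands still between calls to the robot, and variables do not carry over. Pictures are saved under pics/ and viewed, at most 10 in all, crops included, and the job is handed in when it is done.

```bash
mkdir -p pics
cat > h.py <<'E'
import numpy as np, cv2
from station import bot
def ray(cam,uv,z):
    m=bot.camera_model(cam);K=np.array(m["intrinsics"]);R=np.array(m["R"]);t=np.array(m["t"])
    d=R.T@np.linalg.inv(K)@np.array([uv[0],uv[1],1.]);c=-R.T@t
    return c+d*(z-c[2])/d[2]
E
python3 - <<'E'
from h import *
o=bot.get_obs();print({k:np.round(v,3) for k,v in o.items()})
for c in("top","scene"):
    im,d=bot.read_camera(c);cv2.imwrite(f"pics/{c}0.png",im)
    for n,z in(("spindle_axis",.14),("knob_mid",.165),("pawl_button_mid",.159),("press",0),("glue_spatula",0)):
        for r in bot.pinpoint(n,c)[:2]: print(c,n,np.round(r["at"]),round(r["score"],2),np.round(ray(c,r["at"],z),3))
E
```

```text
{'t': np.float64(0.0), 'q': array([-1.348,  0.478,  0.022,  1.556, -0.011,  1.109, -0.083]), 'joint_vel': array([ 0.001, -0.001,  0.001, -0.001,  0.   ,  0.001,  0.001]), 'joint_torque': array([-1.0000e-03, -5.9647e+01,  1.6070e+00, -2.8121e+01,  1.2000e-02,
        9.0000e-03,  0.0000e+00]), 'eef_pos': array([0.219, 0.638, 0.404]), 'tool_rot': array([-0.   ,  0.165,  0.986, -0.001]), 'contact_force': array([ 0.284, -0.026,  0.062]), 'torque': array([-0.04 , -0.003,  0.012]), 'grasp_force': np.float64(0.0), 'gripper_width': np.float64(1.002)}
top spindle_axis [292. 156.] 0.85 [0.627 0.086 0.14 ]
top knob_mid [274. 201.] 0.51 [0.479 0.142 0.165]
top press [293. 164.] 0.76 [0.62  0.088 0.   ]
top glue_spatula [285. 215.] 0.91 [0.438 0.118 0.   ]
scene spindle_axis [341. 163.] 0.77 [0.612 0.084 0.14 ]
scene knob_mid [292. 165.] 0.62 [0.474 0.14  0.165]
scene pawl_button_mid [316. 158.] 0.56 [0.552 0.127 0.159]
scene press [336. 191.] 0.73 [0.616 0.114 0.   ]
scene press [310. 169.] 0.39 [0.616 0.259 0.   ]
scene glue_spatula [294. 214.] 0.88 [0.45 0.11 0.  ]
scene glue_spatula [248. 159.] 0.22 [ 0.467  0.446 -0.   ]
```

Run:
```python
from h import *
a=cv2.imread("pics/top0.png")[90:270,180:420];b=cv2.imread("pics/scene0.png")[80:260,220:460]
cv2.imwrite("pics/a.png",np.vstack([cv2.resize(a,None,fx=1.65*1.0,fy=1.65,interpolation=2),cv2.resize(b,None,fx=1.65,fy=1.65,interpolation=2)]))
```

```text
(no output)
```

View pics/a.png

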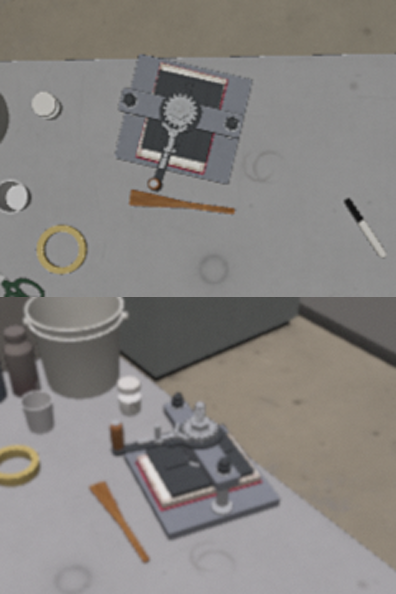

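View pics/scene0.png

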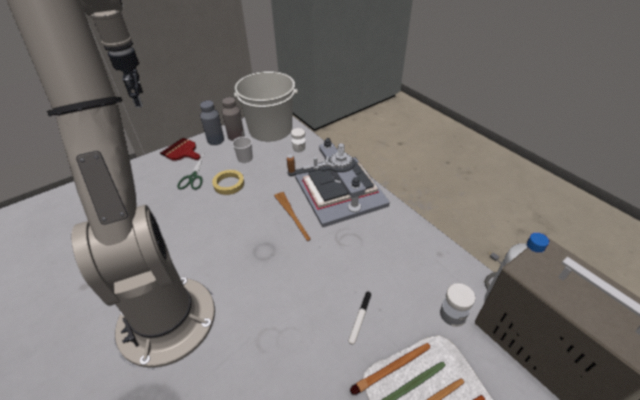

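The pictures show the press near the middle of the table, at scene pixel (341,163). Its handle points to the front and slightly towards +y, with the knob at (292,165). The spatula lies underneath. The tool's x axis is already nearly along the handle, so I'll move over it and look from close by.

```bash
R='[0.085,-0.023,-0.019,0,0]'; python3 -m pendant '[[0.04,-0.023,-0.019,0,0],[0.04,-0.023,-0.019,0,0],[0.04,-0.023,-0.019,0,0],[0.04,-0.023,-0.019,0,0],[0.04,-0.023,-0.019,0,0],[0.04,-0.023,-0.019,0,0],[0.04,-0.023,-0.019,0,0],[0.04,-0.023,-0.019,0,0],[0.04,-0.023,-0.019,0,0],[0.04,-0.023,-0.019,0,0],[0.04,-0.023,-0.019,0,0],[0.04,-0.023,-0.019,0,0]]'
python3 -m pendant '[[0.04,-0.023,-0.019,0,0],[0.04,-0.023,-0.019,0,0],[0.04,-0.023,-0.019,0,0],[0.04,-0.023,-0.019,0,0],[0.04,-0.023,-0.019,0,0],[0.04,-0.023,-0.019,0,0],[0.04,-0.023,-0.019,0,0],[0.04,-0.023,-0.019,0,0],[0.04,0,0,0,0],[0.04,0,0,0,0]]'
cat > look.py <<'E'
from h import *
import sys
o=bot.get_obs();print(round(float(o["t"]),2),np.round(o["eef_pos"],4),np.round(o["tool_rot"],3),round(float(o["gripper_width"]),3))
im,d=bot.read_camera("wrist");cv2.imwrite(f"pics/{sys.argv[1]}.png",im)
w,x,y,z=o["tool_rot"]
from scipy.spatial.transform import Rotation as Ro
T=Ro.from_quat([x,y,z,w]).as_matrix()
for n,h in(("spindle_axis",.14),("knob_mid",.165),("pawl_button_mid",.159),("pawl_button",.142),("press",0)):
    for r in bot.pinpoint(n,"wrist")[:2]:
        p=ray("wrist",r["at"],h);print(n,np.round(r["at"]),round(r["score"],2),np.round(p,4),"tool",np.round(T.T@(p-o["eef_pos"]),4))
E
python3 look.py w1
```

```text
t: 1.6
eef_pos: [0.4068, 0.3318, 0.405]
tool_rot: [0.0, 0.165, 0.986, 0.0]
contact_force: [-0.0, 0.1, -0.2]
gripper_width: 0.468
grasp_force: 0.0
t: 2.43
eef_pos: [0.5316, 0.1277, 0.4049]
tool_rot: [0.0, 0.167, 0.986, -0.0]
contact_force: [-0.3, 0.8, 1.1]
gripper_width: 0.471
grasp_force: 0.0
2.43 [0.5316 0.1277 0.4049] [ 0.     0.167  0.986 -0.   ] 0.471
spindle_axis [324. 306.] 0.68 [0.6248 0.101  0.14  ] tool [-0.0967  0.0055  0.2649]
knob_mid [324. 133.] 0.77 [0.4761 0.1514 0.165 ] tool [0.0603 0.0042 0.2398]
pawl_button_mid [312. 228.] 0.64 [0.5408 0.1199 0.159 ] tool [-0.0111 -0.0043  0.2459]
pawl_button [324. 306.] 0.66 [0.6225 0.1026 0.142 ] tool [-0.094   0.0062  0.2629]
pawl_button [318. 219.] 0.53 [0.5416 0.1245 0.142 ] tool [-0.0103  0.0003  0.2629]
press [320. 240.] 0.61 [0.6233 0.0984 0.    ] tool [-0.096   0.0026  0.4049]
press [540. 191.] 0.54 [0.6496 0.388  0.    ] tool [-0.0256  0.2847  0.4048]
```

View pics/w1.png

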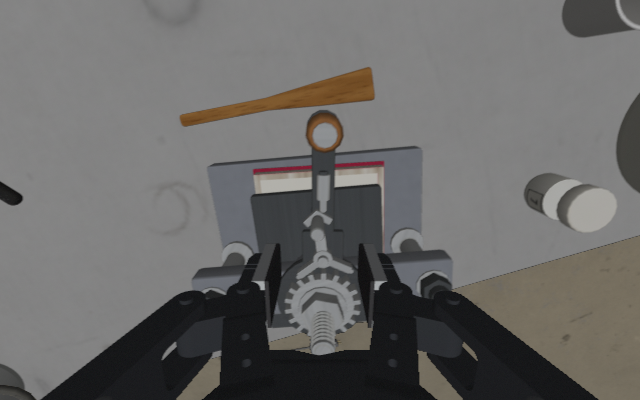

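The wrist view shows the handle straight up the image: spindle at (324,306), knob at (324,133). The pawl pin is at about (314,228), left of the arm, so the pawl is on loosen. The distances check out at about 157 mm for the knob and 84 mm for the pin. I'll straddle the pin and push it towards tool +y.

```bash
python3 -m pendant '[[0.04,-0.007,-0.003,0.02,0],[0.04,-0.007,-0.002,0.02,0],[0.04,0,0,0.02,0],[0.04,0,0,0.012,0],[0.04,0,0,0.008,0],[0.04,0,0,0,0],[0.04,0,0,0,0]]'
python3 look.py w2
```

```text
t: 3.32
eef_pos: [0.5425, 0.1208, 0.3249]
tool_rot: [-0.0, 0.164, 0.986, 0.0]
contact_force: [-0.1, -0.3, 1.2]
gripper_width: 0.469
grasp_force: 0.0
3.32 [0.5425 0.1208 0.3249] [-0.     0.164  0.986  0.   ] 0.469
spindle_axis [326. 368.] 0.96 [0.6261 0.0957 0.14  ] tool [-0.0873  0.0034  0.1848]
pawl_button_mid [318. 267.] 0.65 [0.5439 0.1182 0.159 ] tool [-0.0023 -0.0019  0.1659]
pawl_button [320. 249.] 0.9 [0.5427 0.1196 0.142 ] tool [-0.0006 -0.0011  0.1829]
press [320. 263.] 0.58 [0.6266 0.0921 0.    ] tool [-8.900e-02  1.000e-04  3.248e-01]
```

View pics/w2.png

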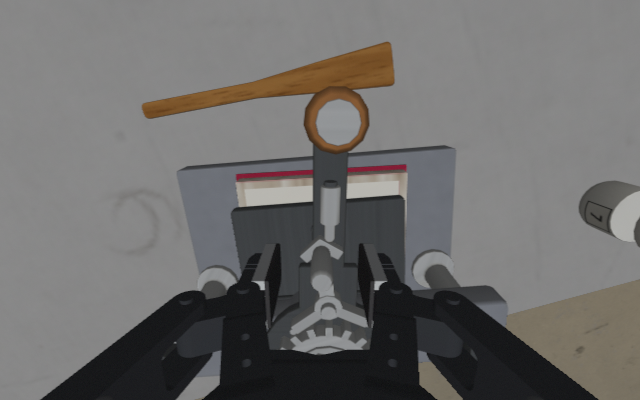

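The pin stands between the open fingers at about (320,268), with the knob at (337,120) and the spindle at (326,368). Now I push towards +y in small steps.

```bash
python3 -m pendant '[[0.04,0,0.004,0,0],[0.04,0,0.004,0,0],[0.04,0,0.004,0,0],[0.04,0,0.003,0,0],[0.04,0,0.002,0,0]]' | egrep 'eef|contact'
for i in 1 2 3; do python3 -m pendant '[[0.04,0,0.002,0,0],[0.04,0,0.002,0,0]]'| egrep 'eef|contact'; done; python3 look.py w3
```

```text
eef_pos: [0.548, 0.137, 0.3246]
contact_force: [-2.0, -1.2, -0.2]
eef_pos: [0.5492, 0.1402, 0.3245]
contact_force: [-0.3, 0.3, 0.6]
eef_pos: [0.5508, 0.1443, 0.3248]
contact_force: [-0.5, 0.5, -0.4]
eef_pos: [0.5519, 0.1472, 0.3246]
contact_force: [-0.9, -2.8, 0.7]
4.53 [0.5519 0.1472 0.3246] [-0.     0.165  0.986 -0.001] 0.463
knob_mid [264. 117.] 0.79 [0.4766 0.1487 0.165 ] tool [ 0.0716 -0.0229  0.1597]
pawl_button_mid [286. 268.] 0.94 [0.5481 0.1306 0.159 ] tool [-0.0019 -0.0167  0.1656]
pawl_button [290. 250.] 0.89 [0.547  0.1316 0.142 ] tool [-0.0005 -0.0161  0.1826]
press [297. 258.] 0.94 [0.6219 0.0974 0.    ] tool [-0.0825 -0.0239  0.3246]
```

```bash
for i in 1 2 3; do python3 -m pendant '[[0.04,0,0.0015,0,0],[0.04,0,0.0015,0,0]]'| egrep 'eef|contact'; done; python3 look.py w4
```

```text
eef_pos: [0.5527, 0.15, 0.3246]
contact_force: [-1.8, -5.2, 2.5]
eef_pos: [0.5534, 0.1515, 0.3244]
contact_force: [-4.0, -8.4, 4.9]
eef_pos: [0.5541, 0.1529, 0.3242]
contact_force: [-6.1, -12.3, 6.1]
5.33 [0.5541 0.1529 0.3242] [-0.002  0.166  0.986 -0.003] 0.471
knob_mid [258. 120.] 0.61 [0.4781 0.1501 0.165 ] tool [ 0.0705 -0.0265  0.1596]
pawl_button_mid [287. 267.] 0.88 [0.5484 0.1352 0.159 ] tool [-0.0008 -0.0175  0.1654]
pawl_button [287. 268.] 0.67 [0.5579 0.1293 0.142 ] tool [-0.0117 -0.0198  0.1823]
pawl_button [288. 254.] 0.57 [0.55  0.133 0.142] tool [-0.0031 -0.0189  0.1824]
```

View pics/w4.png

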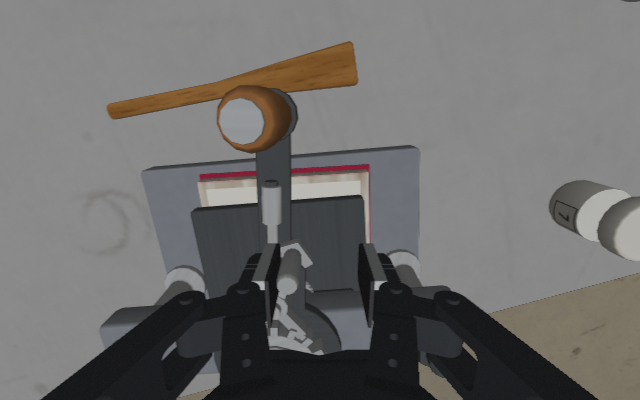

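The pin is now over on the +y side against its stop, at about (287,268) with the handle line at about x=275, and the force had risen to 13 N. Next I back off, rise, and go over the knob.

```bash
python3 -m pendant '[[0.04,0,-0.006,0,0],[0.04,0,-0.006,0,0],[0.06,0,0,-0.02,0],[0.06,0,0,-0.03,0],[0.06,0,0,-0.015,0],[0.06,0.024,-0.005,0,0],[0.06,0.024,-0.005,0,0],[0.06,0.024,-0.005,0,0],[0.06,0,0,0,0],[0.06,0,0,0,0]]'
python3 look.py w5; python3 -c "
from h import *
print(np.round(bot.get_obs()['q'],2))"
```

```text
t: 6.47
eef_pos: [0.4771, 0.1547, 0.3901]
tool_rot: [0.0, 0.164, 0.987, 0.001]
contact_force: [-1.2, -0.0, 0.2]
gripper_width: 0.705
grasp_force: 0.0
6.47 [0.4771 0.1547 0.3901] [0.    0.164 0.987 0.001] 0.705
knob_mid [312. 221.] 0.75 [0.4767 0.1484 0.165 ] tool [-0.0016 -0.0064  0.225 ]
pawl_button_mid [322. 306.] 0.93 [0.5486 0.1312 0.159 ] tool [-0.0752  0.0006  0.2311]
pawl_button [324. 292.] 0.91 [0.5484 0.1331 0.142 ] tool [-0.0744  0.0022  0.2481]
press [311. 288.] 0.9 [0.6282 0.089  0.    ] tool [-0.1641 -0.0139  0.39  ]
[-0.66  0.21  0.26  1.99 -0.07  0.95  0.87]
```

View pics/w5.png

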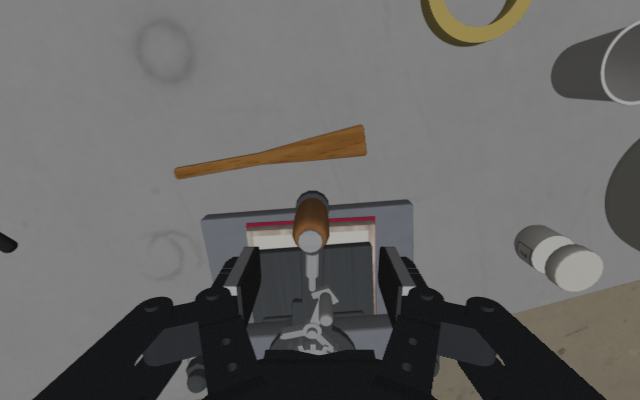

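The knob is between the fingers at (311,225). The pawl pin at (327,305) stays on the tighten side. I'll descend and grip.

```bash
python3 -m pendant '[[0.06,-0.001,-0.006,0.02,0],[0.06,0,0,0.02,0],[0.06,0,0,0.018,0],[0.06,0,0,0.01,0],[0.018,0,0,0,0],[0.018,0,0,0,0],[0.018,0,0,0,0],[0.018,0,0,0,0],[0.018,0,0,0,0],[0.018,0,0,0,0]]' 25
python3 -c "
from h import *
o=bot.get_obs();print(np.round(o['contact_force'],1),np.round(o['eef_pos'],4))"
```

```text
t: 7.6
eef_pos: [0.4774, 0.1482, 0.3226]
tool_rot: [0.001, 0.165, 0.986, 0.001]
contact_force: [0.7, -1.0, 2.9]
gripper_width: 0.28
grasp_force: 25.5
[ 0.7 -1.   2.9] [0.4774 0.1482 0.3226]
```

```bash
cat > st.py <<'E'
from h import *
from scipy.spatial.transform import Rotation as Ro
o=bot.get_obs();w,x,y,z=o["tool_rot"];T=Ro.from_quat([x,y,z,w]).as_matrix()
d=o["eef_pos"][:2]-np.array([.6245,.0975]);a=np.pi-np.arctan2(d[1],d[0])%(2*np.pi)-.23
print("t%.2f th %.3f r %.4f yaw-th %.3f Ftool"%(o["t"],a,np.hypot(*d),np.pi-np.arctan2(T[1,0],T[0,0])%(2*np.pi)-.23-a),np.round(T.T@o["contact_force"],1),"z %.4f"%o["eef_pos"][2],"grip %.0f"%o["grasp_force"])
E
python3 st.py
for i in 1 2; do python3 -m pendant '[[0.018,-0.0008,-0.0155,0,-5.73],[0.018,-0.0008,-0.0155,0,-5.73],[0.018,-0.0008,-0.0155,0,-5.73]]'>/dev/null; python3 st.py;done
```

```text
t7.60 th 0.102 r 0.1556 yaw-th -0.001 Ftool [-1.  -0.7 -2.9] z 0.3226 grip 25
t7.85 th -0.192 r 0.1556 yaw-th -0.014 Ftool [-2.8  1.3 -1.4] z 0.3226 grip 26
t8.10 th -0.497 r 0.1554 yaw-th -0.008 Ftool [-2.3  1.5 -0.7] z 0.3226 grip 26
```

The back-swing takes only about 1.5 N, which is clicking, so the pawl is on tighten. I'll continue back.

```bash
python3 -m pendant '[[0.018,-0.0008,-0.0155,0,-5.73],[0.018,-0.0008,-0.0155,0,-5.73],[0.018,-0.0008,-0.0155,0,-5.73],[0.018,-0.0008,-0.0155,0,-5.73],[0.018,-0.0008,-0.0155,0,-5.73],[0.018,-0.0008,-0.0155,0,-5.73]]'>/dev/null; python3 st.py
for i in 1 2 3 4; do python3 -m pendant '[[0.018,-0.0002,0.0078,0,2.865],[0.018,-0.0002,0.0078,0,2.865],[0.018,-0.0002,0.0078,0,2.865],[0.018,-0.0002,0.0078,0,2.865]]'>/dev/null; python3 st.py;done
```

```text
t8.60 th -1.098 r 0.1546 yaw-th -0.007 Ftool [-3.6  3.7 -4. ] z 0.3226 grip 26
t8.93 th -0.901 r 0.1550 yaw-th 0.005 Ftool [-1.1 -8.9  2.8] z 0.3227 grip 27
t9.27 th -0.706 r 0.1553 yaw-th 0.011 Ftool [-2.1 -8.   0.5] z 0.3226 grip 27
t9.60 th -0.505 r 0.1554 yaw-th 0.011 Ftool [-1.  -8.5 -2.4] z 0.3226 grip 27
t9.93 th -0.305 r 0.1554 yaw-th 0.010 Ftool [-0.6 -8.7 -4.9] z 0.3226 grip 27
```

```bash
for i in 1 2 3 4; do python3 -m pendant '[[0.018,-0.0002,0.0078,0,2.865],[0.018,-0.0002,0.0078,0,2.865],[0.018,-0.0002,0.0078,0,2.865],[0.018,-0.0002,0.0078,0,2.865]]'>/dev/null; python3 st.py;done
```

```text
t10.27 th -0.104 r 0.1554 yaw-th 0.010 Ftool [-0.4 -7.6 -6.2] z 0.3225 grip 28
t10.60 th 0.097 r 0.1554 yaw-th 0.009 Ftool [-0.1 -7.7 -8. ] z 0.3225 grip 28
t10.93 th 0.297 r 0.1554 yaw-th 0.008 Ftool [-1.8 -8.4 -8.8] z 0.3225 grip 28
t11.27 th 0.498 r 0.1554 yaw-th 0.007 Ftool [-2.1 -8.  -8.6] z 0.3225 grip 28
```

```bash
for i in 1 2 3 4 5; do python3 -m pendant '[[0.018,-0.0002,0.0078,0,2.865],[0.018,-0.0002,0.0078,0,2.865]]'>/dev/null; python3 st.py;done
```

```text
t11.43 th 0.598 r 0.1554 yaw-th 0.006 Ftool [-2.5 -8.7 -9.1] z 0.3225 grip 28
t11.60 th 0.699 r 0.1554 yaw-th 0.006 Ftool [ -2.7  -8.  -10.1] z 0.3225 grip 28
t11.77 th 0.799 r 0.1553 yaw-th 0.006 Ftool [-2.8 -7.  -8.8] z 0.3225 grip 28
t11.93 th 0.899 r 0.1553 yaw-th 0.005 Ftool [-3.4 -7.6 -9.4] z 0.3225 grip 28
t12.10 th 0.999 r 0.1552 yaw-th 0.005 Ftool [-4.5 -7.4 -9.1] z 0.3225 grip 28
```

Turning is still free at about 8 N after roughly 5 mm of travel. I'll swing back with clicks for the second stroke.

```bash
for i in 1 2; do python3 -m pendant '[[0.018,-0.0008,-0.0155,0,-5.73],[0.018,-0.0008,-0.0155,0,-5.73],[0.018,-0.0008,-0.0155,0,-5.73],[0.018,-0.0008,-0.0155,0,-5.73],[0.018,-0.0008,-0.0155,0,-5.73],[0.018,-0.0008,-0.0155,0,-5.73],[0.018,-0.0008,-0.0155,0,-5.73],[0.018,-0.0008,-0.0155,0,-5.73],[0.018,-0.0008,-0.0155,0,-5.73],[0.018,-0.0008,-0.0155,0,-5.73]]'>/dev/null; python3 st.py;done
for i in 1 2 3 4; do python3 -m pendant '[[0.018,-0.0002,0.0078,0,2.865],[0.018,-0.0002,0.0078,0,2.865]]'>/dev/null; python3 st.py;done
```

```text
t12.93 th 0.012 r 0.1556 yaw-th -0.017 Ftool [-0.5  1.4 -2. ] z 0.3226 grip 27
t13.77 th -0.997 r 0.1544 yaw-th -0.008 Ftool [ 0.   1.4 -5.8] z 0.3226 grip 27
t13.93 th -0.905 r 0.1545 yaw-th 0.011 Ftool [ 2.1 -2.4 -5.5] z 0.3225 grip 27
t14.10 th -0.796 r 0.1546 yaw-th 0.001 Ftool [ 2.2 -1.6 -5.6] z 0.3226 grip 27
t14.27 th -0.700 r 0.1548 yaw-th 0.005 Ftool [ 2.2 -7.7 -2.4] z 0.3226 grip 27
t14.43 th -0.602 r 0.1549 yaw-th 0.007 Ftool [ 2.4 -7.3 -4.3] z 0.3225 grip 27
```

```bash
for i in 1 2 3 4; do python3 -m pendant '[[0.018,-0.0002,0.0078,0,2.865],[0.018,-0.0002,0.0078,0,2.865]]'>/dev/null; python3 st.py;done
```

```text
t14.60 th -0.501 r 0.1549 yaw-th 0.007 Ftool [ 2.7 -8.2 -5.7] z 0.3225 grip 28
t14.77 th -0.400 r 0.1550 yaw-th 0.005 Ftool [ 2.5 -8.7 -6.4] z 0.3225 grip 28
t14.93 th -0.298 r 0.1551 yaw-th 0.004 Ftool [ 2.3 -8.3 -8. ] z 0.3225 grip 28
t15.10 th -0.197 r 0.1551 yaw-th 0.003 Ftool [ 1.8 -9.  -8.6] z 0.3225 grip 28
```

```bash
for i in 1 2 3 4 ; do python3 -m pendant '[[0.018,-0.0002,0.0078,0,2.865]]'>/dev/null; python3 st.py;done
```

```text
t15.18 th -0.147 r 0.1551 yaw-th 0.002 Ftool [ 2.6 -8.5 -8. ] z 0.3225 grip 28
t15.27 th -0.097 r 0.1552 yaw-th 0.002 Ftool [ 1.3 -8.8 -8.8] z 0.3224 grip 28
t15.35 th -0.047 r 0.1552 yaw-th 0.003 Ftool [ 0.4 -9.1 -9.5] z 0.3224 grip 28
t15.43 th 0.002 r 0.1552 yaw-th 0.003 Ftool [  0.8 -10.1 -10.7] z 0.3224 grip 28
```

```bash
for i in 1 2 ; do python3 -m pendant '[[0.018,-0.0002,0.0078,0,2.865]]'>/dev/null; python3 st.py;done
```

```text
t15.52 th 0.052 r 0.1552 yaw-th 0.003 Ftool [  1.7 -10.2 -11. ] z 0.3224 grip 28
t15.60 th 0.101 r 0.1552 yaw-th 0.004 Ftool [  0.7 -10.4 -10.2] z 0.3224 grip 28
```

```bash
for i in 1 2 ; do python3 -m pendant '[[0.018,-0.0002,0.0078,0,2.865]]'>/dev/null; python3 st.py;done
```

```text
t15.68 th 0.151 r 0.1552 yaw-th 0.005 Ftool [  0.3 -11.6 -11.8] z 0.3224 grip 28
t15.77 th 0.200 r 0.1552 yaw-th 0.005 Ftool [  0.3 -11.7 -12.4] z 0.3224 grip 28
```

The force is about 3.6 N above free turning and clearly stiff. I'll relieve it, open, and rise.

```bash
python3 -m pendant '[[0.018,0,-0.002,0,0],[0.018,0,-0.001,0,0]]'>/dev/null; python3 st.py
python3 -m pendant '[[0.035,0,0,0,0],[0.045,0,0,0,0],[0.055,0,0,0,0],[0.055,0,0,0,0],[0.055,0,0,-0.015,0],[0.055,0,0,-0.025,0],[0.055,0,0,-0.03,0],[0.055,0,0,-0.03,0],[0.055,0.03,0,-0.01,0],[0.055,0.02,0,0,0],[0.055,0,0,0,0],[0.055,0,0,0,0]]'
python3 look.py w6
python3 - <<'E'
from h import *
for c in("top","scene"):
    im,d=bot.read_camera(c);cv2.imwrite(f"pics/{c}1.png",im)
a=cv2.imread("pics/w6.png");b=cv2.imread("pics/scene1.png")[100:270,220:420]
cv2.imwrite("pics/b.png",np.hstack([cv2.resize(a,(448,280)),cv2.resize(b,(330,280))]))
E
```

```text
t15.93 th 0.192 r 0.1554 yaw-th 0.009 Ftool [-0.2 -3.6 -6.4] z 0.3225 grip 28
t: 16.93
eef_pos: [0.4364, 0.1834, 0.4319]
tool_rot: [0.0, 0.213, 0.977, 0.0]
contact_force: [0.2, 0.9, -0.2]
gripper_width: 0.642
grasp_force: 0.0
16.93 [0.4364 0.1834 0.4319] [0.    0.213 0.977 0.   ] 0.642
knob_mid [310. 255.] 0.76 [0.4776 0.1538 0.165 ] tool [-0.0498 -0.01    0.2669]
pawl_button_mid [326. 324.] 0.69 [0.5537 0.1348 0.159 ] tool [-0.1269  0.0043  0.2729]
pawl_button [325. 310.] 0.83 [0.5502 0.1354 0.142 ] tool [-0.1235  0.0033  0.2899]
pawl_button [326. 322.] 0.36 [0.5642 0.1301 0.142 ] tool [-0.1384  0.0044  0.2899]
press [319. 298.] 0.91 [0.6263 0.0931 0.    ] tool [-0.2102 -0.0036  0.4319]
press [310. 257.] 0.28 [0.5574 0.1101 0.    ] tool [-0.1406 -0.0167  0.4319]
```

View pics/b.png

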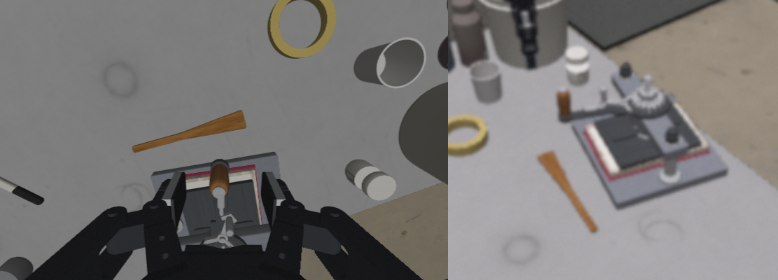

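The platen sits on the notebook and the pawl pin is on the tighten side, at about (228,216) in the composite, right of the arm. The spatula and the other things are unmoved, and the gripper is clear. Handing in.

```bash
python3 -c "
from station import bot
print(bot.hand_in())"
```

```text
the job is handed in; nothing more can be done
None
```

I handed the job in at about 17 s: the pawl is on tighten, the press is clamped at about 3.6 N above free turning (near the 230 N target), the handle is released, and the spatula and other things look unmoved in the last pictures.

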